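Unlock the spring jaw and hold it open at the index

ROBOT

A 7-joint arm with a two-finger parallel gripper is mounted at the origin on the work surface. World frame = base frame: x ahead of the robot, y to its left, z up, the work surface at z = 0. Lengths are in m, angles in rad, forces in N, time in s.
With the tool pointing down it reaches from about 0.4 to 0.85 m from the base axis. Payload 10.4 kg.
Tool frame: the origin (TCP) lies where the fingers leave the gripper's body, on its centre line; the fingertips stand 70 mm ahead of it and the grasp point (between the pads) lies r.grip_depth ahead of it (r.grip_depth is the distance from the TCP to the grasp point, in m); z points along the fingers, y is the direction in which the jaws open and shut (so a half turn about z gives the same grasp; the last joint's range is limited). The gripper opens to 87 mm and grips with 3 to 60 N. Pads are 19 mm wide; open, the fingers measure 117 mm over their backs; the gripper's body (75 mm by 190 mm) begins 51 mm behind the grasp point.
Start: joints at [1.315, 0.332, -0.065, 1.46, 0.022, 1.35, -0.088], TCP at [0.144, -0.608, 0.292] pointing down, gripper open.
Joint ranges: [-2.6, 2.6], [-0.5, 2.12], [-1.47, 1.34], [0.16, 2.42], [-1.27, 4.41], [0.06, 2.06], [-2.6, 2.6]. Speed limits (rad/s): [2.22, 2.22, 2.79, 2.79, 3.14, 3.14, 3.14].

INTERFACE

Orientations are given as a unit quaternion [x, y, z, w].
In Python, from bench import monitor, viewer, workorder, nets, r gives the robot as it stands.
- The arm moves only by the tool drive_tool, never from a script. Its argument "plan" is a list of rows, each an object of numbers: "rx", "ry", "rz": the turn, a rotation vector about the tool's x, y, z in units of 360 degrees (1.0 is 360 degrees); "x", "y", "z": the shift along the tool's x, y, z in units of 1000 mm (1.0 is 1000 mm); "fingers": the opening, from 0 (shut) to 1 (fully open). In form: [{"rx": .., "ry": .., "rz": .., "x": .., "y": .., "z": .., "fingers": ..}, ...]. A call has 1 to 12 rows; each row is the pose to reach, as a shift and turn from the pose commanded when the call began, along the tool's axes at that moment, turning the shorter way round; what a row does not reach only later rows make up. A row lasts 1/8 s, in which the tool goes at most 62.5 mm and 10.7 degrees, less where a joint would pass 70% of its speed; a pose out of reach is approached as far as the arm can. A call with a number of a shift or a turn outside -1 to 1 is refused whole. A call with a gripper value outside its range is refused whole. The fingers move at their own pace and stop on an object; "squeeze" is the grip in N (left out, the last holds). Time passes only in rows, so rows that repeat a pose let the fingers close. It gives the time, the measured TCP pose, the force and the opening at its end, in the units of the state.
- monitor.read_state(): the state, without advancing time (a new reading comes with each control period).
- viewer.camera(name): name is "side" or "top" or "wrist"; returns a dict with "color" (384x512x3 uint8, red, green, blue), "depth" (384x512 float32, m along the optical axis (not along the pixel's ray), 0 where there is no reading), "camera_matrix" (3x3 intrinsics, pixels), "xyz" and "rotation" of the camera in the world. Camera axes: x right, y down, z forward; pixel columns grow to the right and rows downward; lengths in m; the calibration is good to about 2 mm. A picture is of the moment at which its call begins.
- workorder.close_job(): hands the job in, once; it reports no verdict.
Trained networks look in the newest picture that a camera, given by its name, has taken for a name from the list of things; names that differ only in an ending like _2 or _b are one class to them, and where a whole thing is asked for, a point or a joint stands for the part that bears it (a point fixed in the world has none). Each returns a list of dicts, best first, with "confidence" (0 to 1); they miss things now and then, are a little off and sometimes report something else, mostly with a low value. They report only what shows in the picture. A call takes as long as a camera call.
- nets.find_in(label, camera): "centre" ([x, y, z] in m, in world coordinates, good to about 4 mm: the middle of the surface that is visible of it).
- nets.regions_of(label, camera): "region" (384x512 bool, what is visible of it).
The state is a dict: "time": time; "joint_positions": joint angles; "joint_vel": joint speeds; "joint_torque": joint torques, N m; "ee_pos": TCP position; "eef_rot": TCP orientation; "ft_force": force on the tool from outside, world axes, zero at the start; "torque": the same for the moment, N m; "width": finger opening in m.
Only numpy, scipy, OpenCV 4.12 (cv2) and the standard library are available. Lean on these libraries where they do the work, as an engineer would, in place of code of your own. Each camera call takes 0.05 s, during which the arm holds its last target.

TASK

A block is about to be loaded into the spring-jaw fixture on the bench: slide the jaw lock's upright grip all the way out to its end stop while the jaw is still shut, and leave the lock there. Then take the jaw's crossbar handle in the fingers and pull the jaw open against its spring until the pointer blade on the jaw is in line with the index blade clamped on the side rail, and keep it there: the program finishes still holding the handle, for the spring would shut the jaw again. Leave the loose things lying around the fixture alone.

Things in the scene. Friction and masses are not known exactly. Their poses are not given: they have to be found in the camera images.
- fixture: Grey spring-jaw fixture bolted to the bench. Base 320 x 150 x 20 mm (x, y, z), plus a lock wing at -y out to y = -163. Origin: centre of the base's underside. +x points to the fixed jaw; -x, the spring-tube end, roughly to the robot; z up. Tops above the bench, mm: handle bar 113, lock grip 100, fixed and moving jaw 68, front block at the -x end 60, rails 40.
- jaw: Moving jaw: dark carriage between two rails (top at z = 55 mm) with jaw plate and handle. Origin: centre of the handle bar, at fixture (55, 0, 105) mm when shut; axes as the fixture's. Slides to the fixture's -x by up to 70 mm. A spring pulls it shut: 4 N at first, 1.3 N more per 10 mm, plus 1 N friction; let go, it shuts. With the lock's bolt in its way it moves only 2 mm.
- handle (a point): Centre of the jaw's handle (same point as the jaw's origin): a black round crossbar along the fixture's y, 16 mm in diameter, 80 mm long, held on two upright 10 mm posts, 28 mm either side of its middle. Free space of 42 mm under the bar, between the posts. Axes as the fixture's.
- pointer (a point): Pointer blade on the +y edge of the jaw's carriage, moving with it: steel, 4 mm thick (x), 18 mm wide (y), 17 mm high. The point is at its +y end, top, mid thickness: fixture (25, 40, 72) mm when shut. Axes as the fixture's.
- index_tip (a point): Index blade, same size as the pointer blade, on a dark clamp block (18 x 20 x 16 mm) fixed on the +y rail. The point is at its -y end, top, mid thickness, at fixture y = 42, z = 72 mm. It is set 28 to 55 mm to the -x side of the shut pointer; the jaw is at the mark when both points have the same fixture x. Axes as the fixture's.
- lock_grip (a point): Black upright grip of the jaw lock, 16 mm (x) by 22 mm (y), from z = 49 to 100 mm, on a flat 12 mm wide steel bolt. The point is on the grip's middle line at z = 80 mm: fixture (12, -90 - lock, 80) mm, lock being the joint value in mm. The dark guide under it has its top at z = 41 mm, its end stop at z = 55 mm. Axes as the fixture's.
- jaw_lock (a joint): Travel of the jaw lock, m: 0 = bolt fully in, 0.040 = drawn out against its end stop, towards the fixture's -y. It starts between 0 and 0.012, takes about 2 N to slide and stays where it is left. The bolt clears the jaw above 0.021.
- block: Loose aluminium workpiece 70 x 45 x 35 mm, with two dark holes in its top, waiting beside the fixture on its +y side (145 to 185 mm from its middle line); origin at the centre of its underside. Leave alone.
- wrench: Loose steel wrench about 180 mm long, lying flat on the bench on the -y side of the fixture, along its own x; origin at its underside's middle. Leave alone.
- oil: Loose white oil bottle, 48 mm in diameter, 120 mm tall, standing on the +y side of the fixture, nearer its spring-tube end; origin at the centre of its underside. Leave alone.

How it is judged:
By the outcome, as a careful person would: the job done as asked, in the order asked, and still so for the second after the job is handed in, while the arm keeps its last pose, push and grip.
It also fails if it takes over 48 s, if anything falls off the work surface, if the arm or the gripper's body presses on something with over 40 N, if the wrist force passes 120 N, or if a joint passes its speed limit or range.

## Working session

There is one attempt and no reset: what is moved stays moved. The work goes in short steps, Python scripts to look and compute and a tool call to move; the robot and the scene stay as the last step left them, time stands still between calls to the robot, and variables do not carry over. Pictures are saved under pics/ and viewed, and the job is handed in when it is done.

Besides the shell and the picture viewer there is one more tool, called after "Call:" by a JSON object that holds its "api" and its "payload", one argument or row to a line. drive_tool: Moves the arm, as the interface text tells. Its arguments: {"type":"object","properties":{"plan":{"type":"array","items":{"type":"object","properties":{"rx":{"type":"number","minimum":-1,"maximum":1},"ry":{"type":"number","minimum":-1,"maximum":1},"rz":{"type":"number","minimum":-1,"maximum":1},"x":{"type":"number","minimum":-1,"maximum":1},"y":{"type":"number","minimum":-1,"maximum":1},"z":{"type":"number","minimum":-1,"maximum":1},"fingers":{"type":"number"}}}},"squeeze":{"type":"number"}},"required":["plan"]}

```bash
mkdir -p pics; ls
cat > h.py <<'E'
import numpy as np, cv2
from bench import monitor, viewer, workorder, nets, r
def shot(n,f,crop=None,scale=1.5):
    c=viewer.camera(n); im=c["color"][:,:,::-1]
    np.savez(f"pics/{f}.npz",**{k:np.array(v) for k,v in c.items()})
    if crop: im=im[crop[1]:crop[3],crop[0]:crop[2]]
    cv2.imwrite(f"pics/{f}.png",cv2.resize(im,None,fx=scale,fy=scale,interpolation=cv2.INTER_CUBIC)); return c
def cloud(c):
    d=c["depth"];K=c["camera_matrix"];v,u=np.mgrid[:384,:512]
    p=np.stack([(u-K[0,2])/K[0,0]*d,(v-K[1,2])/K[1,1]*d,d],-1)
    w=p@np.array(c["rotation"]).T+c["xyz"]; w[d==0]=np.nan; return w
E
python3 - <<'E'
from h import *
s=monitor.read_state(); print({k:np.round(v,4) for k,v in s.items()}, r.grip_depth)
for n in ["top","side","wrist"]:
    c=shot(n,n+"0"); print(n,np.round(c["xyz"],3),np.round(c["rotation"],3).tolist(),c["camera_matrix"][0])
    for l in ["fixture","jaw","handle","pointer","index_tip","lock_grip","wrench","oil","block"]:
        print(l,[(np.round(x["centre"],4).tolist(),round(x["confidence"],2)) for x in nets.find_in(l,n)][:2])
E
```

```text
pics
{'time': np.float64(0.0), 'joint_positions': array([ 1.3154,  0.3329, -0.0647,  1.4609,  0.0216,  1.3499, -0.0885]), 'joint_vel': array([-0.0011, -0.0011, -0.001 , -0.0007, -0.0006, -0.0012,  0.0007]), 'joint_torque': array([-4.00000e-04, -6.23251e+01,  2.45000e-02, -3.89885e+01,
       -6.13000e-02,  3.98000e-02,  1.00000e-04]), 'ee_pos': array([ 0.1441, -0.6079,  0.2914]), 'eef_rot': array([ 9.932e-01,  1.161e-01, -1.000e-04, -7.000e-04]), 'ft_force': array([-0.5665, -0.2231,  0.2668]), 'torque': array([-0.016 ,  0.0128,  0.0275]), 'width': np.float64(0.0874)} 0.051
top [0.456 0.061 0.802] [-0.703, 0.705, -0.06, 0.071] [372.62340702   0.         258.38697598]
fixture [([0.5233, 0.0706, 0.036], 0.85)]
jaw [([0.5767, 0.0782, 0.0543], 0.75)]
handle [([0.5769, 0.0783, 0.0577], 0.64)]
pointer [([0.58, 0.0764, 0.057], 0.62)]
index_tip []
lock_grip [([0.5403, -0.004, 0.0503], 0.78)]
wrench [([0.5439, -0.1596, 0.0037], 0.79), ([0.5403, -0.0041, 0.0501], 0.22)]
oil [([0.4387, 0.2133, 0.0798], 0.7)]
block [([0.5808, 0.231, 0.0363], 0.77)]
side [0.238 0.599 0.566] [-0.25, 0.855, -0.435, 0.129] [349.45472689   0.         256.31209017]
fixture [([0.5215, 0.0988, 0.0431], 0.63)]
jaw [([0.5816, 0.087, 0.0539], 0.84), ([0.5351, -0.0113, 0.0572], 0.74)]
handle [([0.5759, 0.086, 0.0562], 0.87)]
pointer [([0.5824, 0.0908, 0.0538], 0.58), ([0.5198, 0.0986, 0.0436], 0.33)]
index_tip [([0.504, 0.142, 0.054], 0.67)]
lock_grip [([0.5362, -0.0114, 0.0567], 0.58)]
wrench [([0.5363, -0.1654, 0.0105], 0.74)]
oil [([0.4291, 0.235, 0.0701], 0.71)]
block [([0.5765, 0.2404, 0.0367], 0.77)]
wrist [ 0.225 -0.588  0.384] [0.775, -0.613, -0.094, 0.12] [273.83077447   0.         254.0112535 ]
fixture []
jaw []
handle []
pointer []
index_tip []
lock_grip []
wrench []
oil []
block []
```

View pics/top0.png

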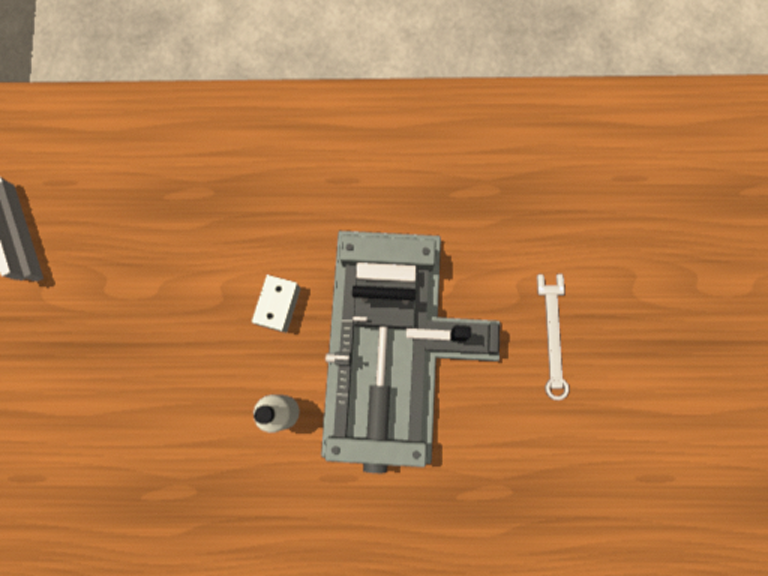

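View pics/side0.png

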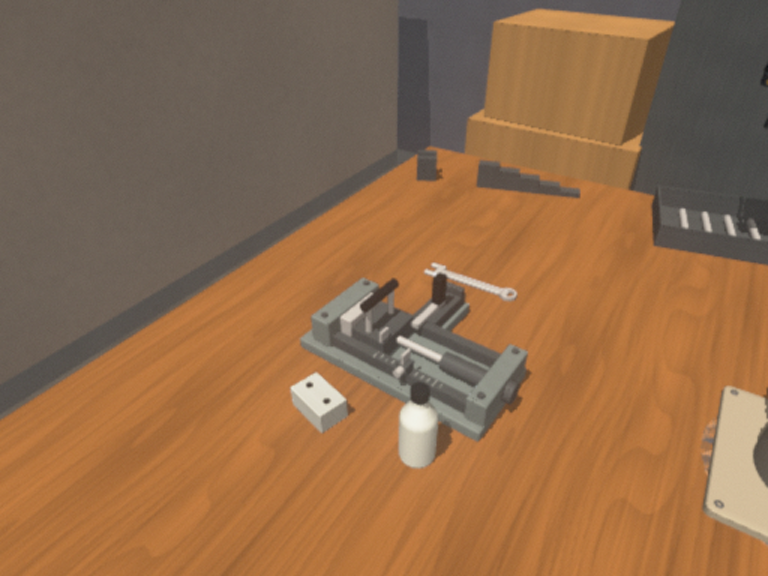

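The top picture shows the fixture upright, slightly rotated: bar near (384,292), lock grip (461,334), pointer (360,319), index (338,358). Next I'll fit its pose from the depth.

Run:
```python
from h import *
for n in ["top","side"]:
    c=dict(np.load(f"pics/{n}0.npz")); w=cloud(c); 
    reg=(w[...,0]>.3)&(w[...,0]<.75)&(w[...,1]>-.12)&(w[...,1]<.19)
    print(n,"table z",np.nanmedian(w[(abs(w[...,2])<.015)&(w[...,0]>.3)&(w[...,0]<.8),2]) if 1 else 0)
    # bar: z 98..120, x .53-.65
    m=reg&(w[...,2]>.095)&(w[...,2]<.125)
    k,lab=cv2.connectedComponents(m.astype(np.uint8))
    for i in range(1,k):
        p=w[lab==i]
        if len(p)<8: continue
        q=p[:,:2]; cc=q.mean(0); U,S,V=np.linalg.svd(q-cc); pr=(q-cc)@V[0]
        print(len(p),p.mean(0).round(4),p[:,2].max().round(4),"dir",V[0].round(3),"ext",np.ptp(pr).round(4),"mid",(cc+V[0]*(pr.max()+pr.min())/2).round(4))
    # blocks z 55..72
    m=reg&(w[...,2]>.055)&(w[...,2]<.064); p=w[m]
    # base edges
    m=reg&(w[...,2]>.012)&(w[...,2]<.12)
    k,lab,st,_=cv2.connectedComponentsWithStats(m.astype(np.uint8)); i=1+np.argmax(st[1:,4])
    mm=w[lab==i][:,:2]
    print("rect",cv2.minAreaRect(mm.astype(np.float32)))
```

```text
Traceback (most recent call last):
  File "h.py", line 11, in cloud
    w=p@np.array(c["rotation"]).T+c["xyz"]; w[d==0]=np.nan; return w
      ~^~~~~~~~~~~~~~~~~~~~~~~~~~
ValueError: matmul: Input operand 1 has a mismatch in its core dimension 0, with gufunc signature (n?,k),(k,m?)->(n?,m?) (size 4 is different from 3)
```

Run:
```python
import cv2
a=cv2.imread('pics/top0.png'); 
import numpy as np
c=np.load('pics/top0.npz')['color'][:,:,::-1]
cv2.imwrite('pics/top0c.png',cv2.resize(c[150:315,205:340],None,fx=4.4,fy=3.6,interpolation=cv2.INTER_CUBIC) if 0 else cv2.resize(c[150:315,205:340],None,fx=3.6,fy=3.6,interpolation=cv2.INTER_CUBIC))
c=np.load('pics/side0.npz')['color'][:,:,::-1]
cv2.imwrite('pics/side0c.png',cv2.resize(c[170:300,190:360],None,fx=4.5,fy=4.5,interpolation=cv2.INTER_CUBIC))
```

```text
(no output)
```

View pics/top0c.png

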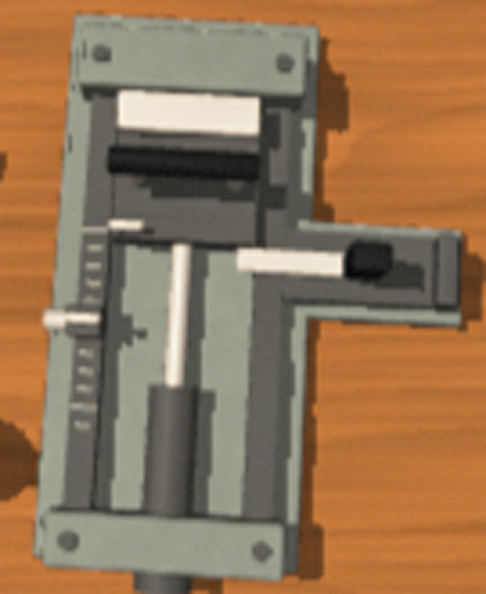

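View pics/side0c.png

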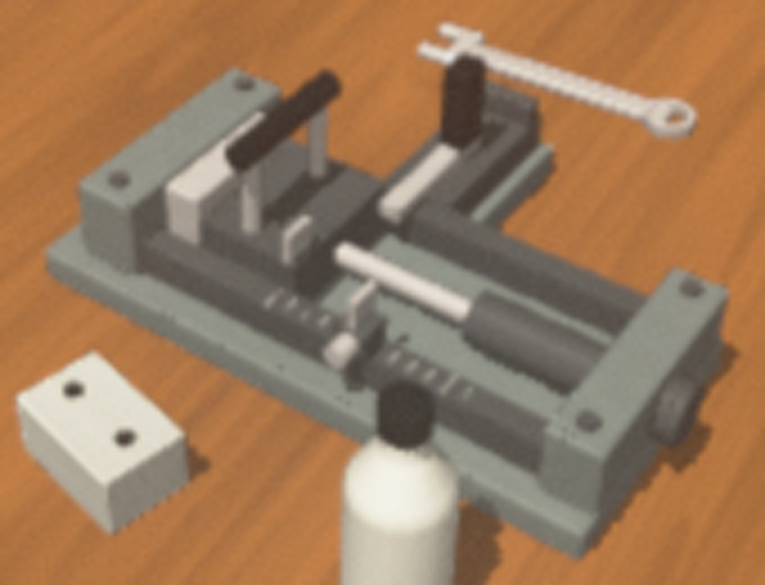

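```bash
sed -i 's/^import numpy.*/&\nfrom scipy.spatial.transform import Rotation as R/; s/np.array(c\["rotation"\]).T/R.from_quat(c["rotation"]).as_matrix().T/' h.py
python3 - <<'E'
from h import *
for n in ["top","side"]:
    c=dict(np.load(f"pics/{n}0.npz")); w=cloud(c); 
    reg=(w[...,0]>.3)&(w[...,0]<.75)&(w[...,1]>-.12)&(w[...,1]<.19)
    print(n,"table z",np.nanmedian(w[(abs(w[...,2])<.01)&(w[...,0]>.3)&(w[...,0]<.8),2]))
    m=reg&(w[...,2]>.090)&(w[...,2]<.125)
    k,lab=cv2.connectedComponents(m.astype(np.uint8))
    for i in range(1,k):
        p=w[lab==i]
        if len(p)<8: continue
        q=p[:,:2]; cc=q.mean(0); U,S,V=np.linalg.svd(q-cc); pr=(q-cc)@V[0]
        print(len(p),p.mean(0).round(4),p[:,2].max().round(4),"dir",V[0].round(3),"ext",np.ptp(pr).round(4),"mid",(cc+V[0]*(pr.max()+pr.min())/2).round(4))
    m=reg&(w[...,2]>.014)&(w[...,2]<.12)
    k,lab,st,_=cv2.connectedComponentsWithStats(m.astype(np.uint8)); i=1+np.argmax(st[1:,4])
    print("rect",cv2.minAreaRect(w[lab==i][:,:2].astype(np.float32)))
    # base-top points only & blocks
    for lo,hi,name in [(.054,.063,"front"),(.063,.073,"fixedjaw")]:
        p=w[reg&(w[...,2]>lo)&(w[...,2]<hi)]
        p=p[(p[:,0]<.42)] if name=="front" else p[p[:,0]>.6]
        if len(p)>10: print(name,len(p),cv2.minAreaRect(p[:,:2].astype(np.float32)),p[:,2].mean())
E
```

```text
top table z -0.00043455919244977936
345 [0.5842 0.0766 0.1106] 0.1154 dir [-0.066 -0.998] ext 0.0788 mid [0.5843 0.0768]
98 [ 0.5356 -0.0219  0.0987] 0.102 dir [-0.062 -0.998] ext 0.0209 mid [ 0.5357 -0.0217]
rect ((0.522331953048706, 0.03667965531349182), (0.23741739988327026, 0.3316652178764343), 86.5842514038086)
front 1055 ((0.38272008299827576, 0.08899448812007904), (0.1289195716381073, 0.03635500743985176), 86.52520751953125) 0.059309973579350035
fixedjaw 1510 ((0.6399792432785034, 0.07345563173294067), (0.12982849776744843, 0.060516439378261566), 86.49786376953125) 0.06744732043687009
side table z -0.0007070172026385491
55 [ 0.5337 -0.019   0.097 ] 0.1008 dir [0.279 0.96 ] ext 0.0209 mid [ 0.5335 -0.02  ]
232 [0.5816 0.0818 0.1074] 0.1135 dir [0.079 0.997] ext 0.0807 mid [0.5812 0.0768]
rect ((0.5202151536941528, 0.03696475178003311), (0.2387426793575287, 0.3313094675540924), 86.37443542480469)
front 693 ((0.38461267948150635, 0.088971808552742), (0.13002701103687286, 0.030322160571813583), 86.59100341796875) 0.058920361503895326
fixedjaw 655 ((0.6386374831199646, 0.07372108846902847), (0.13088087737560272, 0.060337819159030914), 86.55469512939453) 0.06695651707396189
```

```bash
cat >> h.py <<'E'
YAW=np.radians(-3.5); O=np.array([0.5285,0.0802,0.0])
FR=R.from_euler('z',YAW)
def f2w(p): return O+FR.apply(np.array(p,float))
def w2f(p): return FR.inv().apply(np.array(p)-O)
def rel(tcp,yaw):
    "tcp world, yaw of tool x (tool pointing down)"
    s=monitor.read_state(); R0=R.from_quat(s["eef_rot"])
    d=R0.inv().apply(np.array(tcp)-s["ee_pos"])
    rv=(R0.inv()*R.from_euler('z',yaw)*R.from_euler('x',np.pi)).as_rotvec()/(2*np.pi)
    print("shift",d.round(4),"turn",rv.round(4),"t",round(s["time"],2),"F",s["ft_force"].round(1),"w",round(s["width"],4))
def clf():
    s=monitor.read_state(); R0=R.from_quat(s["eef_rot"])
    print("grasp in fixture mm",(w2f(s["ee_pos"]+R0.apply([0,0,.051]))*1000).round(1),"tool x yaw deg",np.degrees(np.arctan2(*R0.apply([1,0,0])[1::-1])).round(2),"z",R0.apply([0,0,1]).round(4))
E
python3 - <<'E'
from h import *
g=np.array([0.535,-0.021,0.0]); print(w2f(g),w2f([.583,.0768,.1]))
rel([g[0],g[1],0.25],YAW); clf()
E
```

```text
[ 0.01266599 -0.10061443  0.        ] [ 5.46059115e-02 -6.65129100e-05  1.00000000e-01]
shift [ 0.5157 -0.4812  0.0423] turn [ 0.     -0.      0.0468] t 1.5 F [-0.  -1.4  1.2] w 0.0868
grasp in fixture mm [-341.5 -710.5  241.3] tool x yaw deg 13.34 z [ 0.e+00 -1.e-04 -1.e+00]
```

Call:
{"api": "drive_tool", "payload": {
  "plan": [
    {"x": 0.516,"y": -0.481,"z": 0.042,"rz": 0.0468,"fingers": 0.58},
    {"x": 0.516,"y": -0.481,"z": 0.042,"rz": 0.0468,"fingers": 0.58},
    {"x": 0.516,"y": -0.481,"z": 0.042,"rz": 0.0468,"fingers": 0.58},
    {"x": 0.516,"y": -0.481,"z": 0.042,"rz": 0.0468,"fingers": 0.58},
    {"x": 0.516,"y": -0.481,"z": 0.042,"rz": 0.0468,"fingers": 0.58},
    {"x": 0.516,"y": -0.481,"z": 0.042,"rz": 0.0468,"fingers": 0.58},
    {"x": 0.516,"y": -0.481,"z": 0.042,"rz": 0.0468,"fingers": 0.58},
    {"x": 0.516,"y": -0.481,"z": 0.042,"rz": 0.0468,"fingers": 0.58},
    {"x": 0.516,"y": -0.481,"z": 0.042,"rz": 0.0468,"fingers": 0.58},
    {"x": 0.516,"y": -0.481,"z": 0.042,"rz": 0.0468,"fingers": 0.58},
    {"x": 0.516,"y": -0.481,"z": 0.042,"rz": 0.0468,"fingers": 0.58},
    {"x": 0.516,"y": -0.481,"z": 0.042,"rz": 0.0468,"fingers": 0.58}
  ],
  "squeeze": 15
}}

```text
validation failed for argument at $.pl...
```

Run:
```python
from h import *
clf(); rel([.535,-.021,.133],YAW); shot("wrist","wrist1")
```

```text
grasp in fixture mm [-341.5 -710.5  241.3] tool x yaw deg 13.34 z [ 0.e+00 -1.e-04 -1.e+00]
shift [ 0.5157 -0.4812  0.1593] turn [ 0.     -0.      0.0468] t 1.5 F [-0.  -1.4  1.2] w 0.0868
```

View pics/wrist1.png

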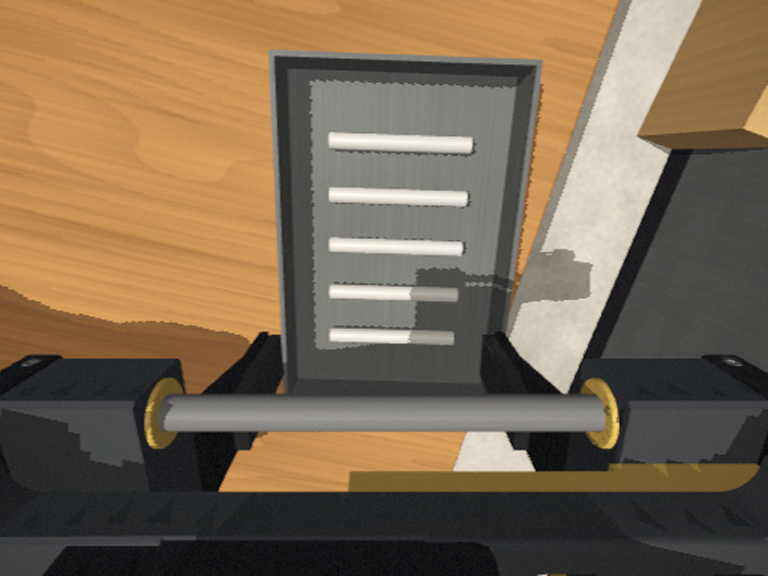

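The call was refused and nothing moved, so I'll try again with one fully filled row.

Call:
{"api": "drive_tool", "payload": {
  "plan": [
    {"rx": 0,"ry": 0,"rz": 0.0468,"x": 0.516,"y": -0.481,"z": 0.042,"fingers": 0.58}
  ],
  "squeeze": 15
}}

```text
time: 1.68
ee_pos: [0.176, -0.558, 0.2879]
eef_rot: [1.0, 0.018, -0.001, 0.0]
ft_force: [3.1, 0.7, 0.4]
width: 0.0827
```

Run:
```python
from h import *
clf(); rel([.535,-.021,.25],YAW)
```

```text
grasp in fixture mm [-312.9 -658.5  236.9] tool x yaw deg 2.11 z [-1.2e-03 -7.0e-04 -1.0e+00]
shift [ 0.3786 -0.5234  0.037 ] turn [0.0001 0.0002 0.0156] t 1.68 F [3.1 0.7 0.4] w 0.0827
```

Call:
{"api": "drive_tool", "payload": {
  "plan": [
    {"rx": 0,"ry": 0,"rz": 0.0156,"x": 0.378,"y": -0.523,"z": 0.037,"fingers": 0.58},
    {"rx": 0,"ry": 0,"rz": 0.0156,"x": 0.378,"y": -0.523,"z": 0.037,"fingers": 0.58},
    {"rx": 0,"ry": 0,"rz": 0.0156,"x": 0.378,"y": -0.523,"z": 0.037,"fingers": 0.58},
    {"rx": 0,"ry": 0,"rz": 0.0156,"x": 0.378,"y": -0.523,"z": 0.037,"fingers": 0.58},
    {"rx": 0,"ry": 0,"rz": 0.0156,"x": 0.378,"y": -0.523,"z": 0.037,"fingers": 0.58},
    {"rx": 0,"ry": 0,"rz": 0.0156,"x": 0.378,"y": -0.523,"z": 0.037,"fingers": 0.58},
    {"rx": 0,"ry": 0,"rz": 0.0156,"x": 0.378,"y": -0.523,"z": 0.037,"fingers": 0.58},
    {"rx": 0,"ry": 0,"rz": 0.0156,"x": 0.378,"y": -0.523,"z": 0.037,"fingers": 0.58},
    {"rx": 0,"ry": 0,"rz": 0.0156,"x": 0.378,"y": -0.523,"z": 0.037,"fingers": 0.58},
    {"rx": 0,"ry": 0,"rz": 0.0156,"x": 0.378,"y": -0.523,"z": 0.037,"fingers": 0.58},
    {"rx": 0,"ry": 0,"rz": 0.0156,"x": 0.378,"y": -0.523,"z": 0.037,"fingers": 0.58},
    {"rx": 0,"ry": 0,"rz": 0.0156,"x": 0.378,"y": -0.523,"z": 0.037,"fingers": 0.58}
  ],
  "squeeze": 15
}}

```text
time: 3.18
ee_pos: [0.5331, -0.0149, 0.2513]
eef_rot: [1.0, -0.025, -0.0, -0.0]
ft_force: [-0.0, -0.8, -0.8]
width: 0.0505
```

Run:
```python
from h import *
clf(); rel([.535,-.021,.133],YAW); shot("wrist","wrist2"); rel([.535,-.021,.133],YAW);
```

```text
grasp in fixture mm [ 10.4 -94.6 200.3] tool x yaw deg -2.84 z [-3.e-04  1.e-03 -1.e+00]
shift [0.0023 0.0061 0.1183] turn [-0.0002  0.      0.0018] t 3.17 F [-0.  -0.8 -0.8] w 0.0505
shift [0.0026 0.0043 0.1183] turn [-0.      0.0001  0.0015] t 3.23 F [ 0.8 -0.2 -0.3] w 0.0507
```

View pics/wrist2.png

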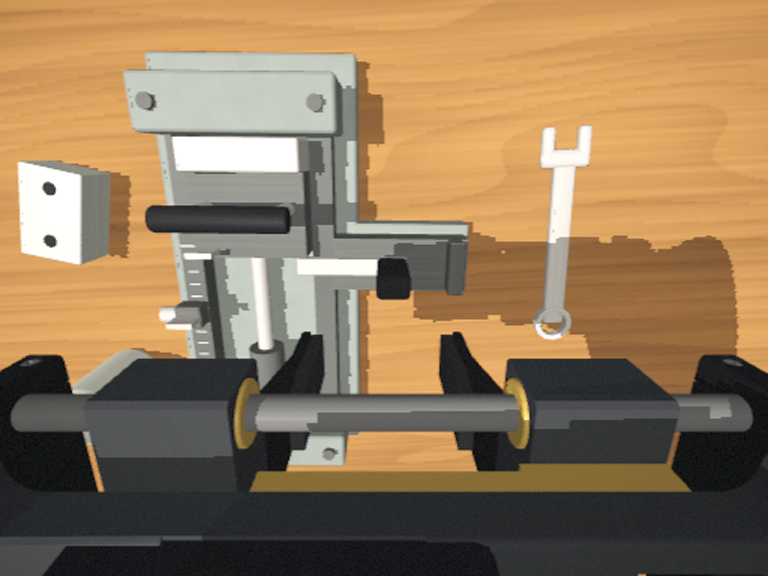

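The wrist view shows the grip at (393,278), between the open fingers. I'll refine the grip, bar and blade positions from this depth.

Run:
```python
from h import *
for n in ["wrist2","top0","side0"]:
    c=dict(np.load(f"pics/{n}.npz")); w=w2f(cloud(c).reshape(-1,3)).reshape(384,512,3)*1000
    x,y,z=w[...,0],w[...,1],w[...,2]
    def box(a,name):
        m=(x>a[0])&(x<a[1])&(y>a[2])&(y<a[3])&(z>a[4])&(z<a[5])
        p=w[m]
        if len(p): print(n,name,len(p),"mid",((np.percentile(p,3,0)+np.percentile(p,97,0))/2).round(1),"min",np.percentile(p,3,0).round(1),"max",np.percentile(p,97,0).round(1))
    box((-10,35,-125,-75,92,106),"griptop")
    box((40,70,-50,50,104,120),"bar")
    box((15,35,20,50,62,78),"pointer")
    box((-40,10,35,75,62,78),"index")
    box((-60,10,35,75,48,62),"clampblk")
    box((80,170,-70,70,63,73),"jaws")
    box((-170,-110,-80,80,54,66),"front")
```

```text
wrist2 griptop 391 mid [  14.1 -101.8   97.2] min [   6.5 -111.8   94.3] max [ 21.6 -91.8 100.1]
wrist2 bar 1729 mid [ 56.9  -1.  109.1] min [ 49.7 -38.7 105.4] max [ 64.   36.6 112.8]
wrist2 pointer 121 mid [26.5 30.3 68. ] min [24.5 21.6 63.9] max [28.6 39.  72.1]
wrist2 index 129 mid [-25.8  50.4  67.3] min [-28.1  41.5  62.8] max [-23.6  59.2  71.9]
wrist2 clampblk 321 mid [-24.6  56.9  55. ] min [-32.3  41.3  49. ] max [-16.8  72.4  61. ]
wrist2 jaws 7771 mid [111.9  -0.9  67.3] min [ 84.2 -60.1  65.4] max [139.6  58.3  69.3]
wrist2 front 645 mid [-141.9  -43.7   58.8] min [-155.5  -64.7   55.2] max [-128.4  -22.8   62.4]
top0 griptop 95 mid [  13.8 -101.3   98.2] min [   6.8 -111.5   95.1] max [ 20.8 -91.1 101.2]
top0 bar 345 mid [ 56.5  -0.2 109.8] min [ 49.3 -37.1 105.6] max [ 63.6  36.7 114.1]
top0 pointer 29 mid [26.6 30.7 68.7] min [24.7 21.8 64.6] max [28.6 39.5 72.9]
top0 index 21 mid [-25.6  50.6  68.9] min [-27.4  41.9  64.4] max [-23.9  59.2  73.5]
top0 clampblk 104 mid [-25.4  57.3  54. ] min [-33.6  41.6  49.5] max [-17.3  73.   58.5]
top0 jaws 1510 mid [ 1.116e+02 -1.000e-01  6.740e+01] min [ 83.6 -59.1  64.6] max [139.6  59.   70.3]
top0 front 1075 mid [-142.8   -0.3   59.6] min [-156.9  -60.8   56.5] max [-128.7   60.1   62.6]
side0 griptop 49 mid [  12.1 -100.1   96.9] min [   5.1 -109.9   93.4] max [ 19.  -90.3 100.5]
side0 bar 185 mid [ 54.5   1.1 108.6] min [ 47.9 -36.9 104.6] max [ 61.1  39.2 112.7]
side0 pointer 29 mid [25.5 31.5 66.9] min [23.1 23.8 62.3] max [27.8 39.2 71.4]
side0 index 30 mid [-26.8  50.9  67.9] min [-29.1  42.1  63.7] max [-24.6  59.7  72.2]
side0 clampblk 94 mid [-27.8  57.6  55. ] min [-35.5  42.   49.2] max [-20.1  73.2  60.8]
side0 jaws 655 mid [111.    2.6  66.7] min [ 83.6 -57.4  63.9] max [138.3  62.7  69.6]
side0 front 710 mid [-144.5    2.4   58.9] min [-158.7  -58.6   55.4] max [-130.4   63.4   62.4]
```

Call:
{"api": "drive_tool", "payload": {
  "plan": [
    {"rx": 0,"ry": 0,"rz": 0.0015,"x": 0.0034,"y": 0.005,"z": 0.05,"fingers": 0.58},
    {"rx": 0,"ry": 0,"rz": 0.0015,"x": 0.0034,"y": 0.005,"z": 0.09,"fingers": 0.58},
    {"rx": 0,"ry": 0,"rz": 0.0015,"x": 0.0034,"y": 0.005,"z": 0.118,"fingers": 0.58},
    {"rx": 0,"ry": 0,"rz": 0.0015,"x": 0.0034,"y": 0.005,"z": 0.118,"fingers": 0.58},
    {"rx": 0,"ry": 0,"rz": 0.0015,"x": 0.0034,"y": 0.005,"z": 0.118,"fingers": 0.2},
    {"rx": 0,"ry": 0,"rz": 0.0015,"x": 0.0034,"y": 0.005,"z": 0.118,"fingers": 0.1},
    {"rx": 0,"ry": 0,"rz": 0.0015,"x": 0.0034,"y": 0.005,"z": 0.118,"fingers": 0.1},
    {"rx": 0,"ry": 0,"rz": 0.0015,"x": 0.0034,"y": 0.005,"z": 0.118,"fingers": 0.1}
  ],
  "squeeze": 15
}}

```text
time: 4.22
ee_pos: [0.5362, -0.0219, 0.1341]
eef_rot: [1.0, -0.031, 0.0, 0.0]
ft_force: [-0.6, -0.5, 3.6]
width: 0.022
```

Run:
```python
from h import *
clf(); rel(f2w([.0135,-.1413,.133]),YAW)
```

```text
grasp in fixture mm [  13.9 -101.5   83.1] tool x yaw deg -3.56 z [ 1.e-03 -4.e-04 -1.e+00]
shift [-0.0003  0.0398  0.0011] turn [ 0.0001 -0.0002 -0.0002] t 4.22 F [-0.6 -0.5  3.6] w 0.022
```

Gripped at a width of 22 mm, which matches the grip. Next I'll slide it outward.

Call:
{"api": "drive_tool", "payload": {
  "plan": [
    {"rx": 0,"ry": 0,"rz": 0,"x": 0,"y": 0.005,"z": 0,"fingers": 0.1},
    {"rx": 0,"ry": 0,"rz": 0,"x": 0,"y": 0.01,"z": 0,"fingers": 0.1},
    {"rx": 0,"ry": 0,"rz": 0,"x": 0,"y": 0.015,"z": 0,"fingers": 0.1},
    {"rx": 0,"ry": 0,"rz": 0,"x": 0,"y": 0.02,"z": 0,"fingers": 0.1},
    {"rx": 0,"ry": 0,"rz": 0,"x": 0,"y": 0.024,"z": 0,"fingers": 0.1},
    {"rx": 0,"ry": 0,"rz": 0,"x": 0,"y": 0.026,"z": 0,"fingers": 0.1},
    {"rx": 0,"ry": 0,"rz": 0,"x": 0,"y": 0.028,"z": 0,"fingers": 0.1},
    {"rx": 0,"ry": 0,"rz": 0,"x": 0,"y": 0.029,"z": 0,"fingers": 0.1},
    {"rx": 0,"ry": 0,"rz": 0,"x": 0,"y": 0.029,"z": 0,"fingers": 0.1}
  ]
}}

```text
time: 5.35
ee_pos: [0.5344, -0.0506, 0.1341]
eef_rot: [1.0, -0.031, 0.0, -0.0]
ft_force: [-0.7, 2.0, 6.3]
width: 0.0216
```

Run:
```python
from h import *
clf(); rel(f2w([.0135,-.1413,.133]),YAW)
```

```text
grasp in fixture mm [  13.9 -130.1   83.1] tool x yaw deg -3.54 z [ 9.e-04  3.e-04 -1.e+00]
shift [-0.0004  0.0112  0.0011] turn [-0.0001 -0.0001 -0.0001] t 5.35 F [-0.7  2.   6.3] w 0.0216
```

Call:
{"api": "drive_tool", "payload": {
  "plan": [
    {"rx": 0,"ry": 0,"rz": 0,"x": 0,"y": 0.001,"z": 0,"fingers": 0.1},
    {"rx": 0,"ry": 0,"rz": 0,"x": 0,"y": 0.002,"z": 0,"fingers": 0.1},
    {"rx": 0,"ry": 0,"rz": 0,"x": 0,"y": 0.002,"z": 0,"fingers": 0.1}
  ]
}}

```text
time: 5.72
ee_pos: [0.5344, -0.0508, 0.1341]
eef_rot: [1.0, -0.03, 0.001, -0.001]
ft_force: [-0.2, 8.8, 5.6]
width: 0.0216
```

Run:
```python
from h import *
clf(); rel(f2w([.0135,-.1413,.133]),YAW)
```

```text
grasp in fixture mm [  13.9 -130.2   83.1] tool x yaw deg -3.46 z [ 0.0012  0.0024 -1.    ]
shift [-0.0004  0.011   0.0011] turn [-0.0004 -0.0002  0.0001] t 5.72 F [-0.2  8.8  5.6] w 0.0216
```

Call:
{"api": "drive_tool", "payload": {
  "plan": [
    {"rx": 0,"ry": 0,"rz": 0,"x": 0,"y": 0.003,"z": 0,"fingers": 0.1},
    {"rx": 0,"ry": 0,"rz": 0,"x": 0,"y": 0.003,"z": 0,"fingers": 0.1}
  ]
}}

```text
time: 5.98
ee_pos: [0.5344, -0.0511, 0.134]
eef_rot: [1.0, -0.029, 0.001, -0.003]
ft_force: [0.3, 16.3, 3.8]
width: 0.0217
```

Run:
```python
from h import *
clf(); rel(f2w([.056,0,.24]),YAW); print(monitor.read_state()["joint_positions"].round(2))
```

```text
grasp in fixture mm [  14.  -130.4   83. ] tool x yaw deg -3.33 z [ 0.0016  0.0057 -1.    ]
shift [ 0.0426 -0.1311 -0.1052] turn [-0.0009 -0.0002  0.0005] t 5.97 F [ 0.3 16.3  3.8] w 0.0217
[ 0.53  0.35 -0.6   1.84  0.22  1.01 -1.79]
```

Call:
{"api": "drive_tool", "payload": {
  "plan": [
    {"rx": 0,"ry": 0,"rz": 0,"x": 0,"y": -0.003,"z": 0,"fingers": 0.5},
    {"rx": 0,"ry": 0,"rz": 0,"x": 0,"y": -0.003,"z": 0,"fingers": 0.55},
    {"rx": 0,"ry": 0,"rz": 0,"x": 0,"y": -0.003,"z": 0,"fingers": 0.6},
    {"rx": 0,"ry": 0,"rz": 0,"x": 0,"y": -0.003,"z": -0.04,"fingers": 0.6},
    {"rx": 0,"ry": 0,"rz": 0,"x": 0,"y": -0.003,"z": -0.08,"fingers": 0.6},
    {"rx": 0,"ry": 0,"rz": 0,"x": 0,"y": -0.003,"z": -0.11,"fingers": 0.6},
    {"rx": 0,"ry": 0,"rz": 0,"x": 0,"y": -0.003,"z": -0.11,"fingers": 0.6}
  ]
}}

```text
time: 6.85
ee_pos: [0.5349, -0.0533, 0.2458]
eef_rot: [1.0, -0.031, 0.002, 0.001]
ft_force: [1.0, -0.4, -0.8]
width: 0.0522
```

Run:
```python
from h import *
c=shot("wrist","wrist3")
clf(); rel(f2w([.056,0,.24]),YAW+np.pi/2)
c=shot("top","top3")
for n in ["wrist3","top3"]:
    c=dict(np.load(f"pics/{n}.npz")); w=w2f(cloud(c).reshape(-1,3))*1000
    a=(-10,35,-160,-75,92,106)
    p=w[(w[:,0]>a[0])&(w[:,0]<a[1])&(w[:,1]>a[2])&(w[:,1]<a[3])&(w[:,2]>a[4])&(w[:,2]<a[5])]
    if len(p): print(n,len(p),np.percentile(p,3,0).round(1),np.percentile(p,97,0).round(1))
```

```text
grasp in fixture mm [  13.9 -132.9  193.2] tool x yaw deg -3.61 z [ 1.6e-03 -8.0e-04 -1.0e+00]
shift [ 0.0419 -0.133   0.0041] turn [ 3.000e-04 -1.000e-04 -2.503e-01] t 6.9 F [-0.8  0.2 -1.1] w 0.0522
wrist3 398 [   7.5 -140.9   93.5] [  21.5 -119.7  100.2]
```

View pics/wrist3.png

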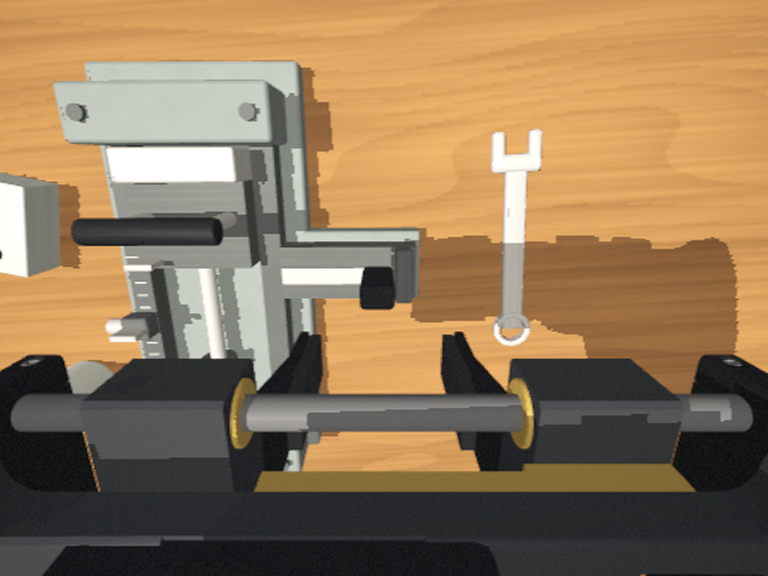

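The grip at (377,288) now sits against its end stop (about 404), with its centre measured at y = -130.3. Next is the handle.

Call:
{"api": "drive_tool", "payload": {
  "plan": [
    {"rx": 0,"ry": 0,"rz": -0.25,"x": 0.042,"y": -0.133,"z": 0,"fingers": 0.5},
    {"rx": 0,"ry": 0,"rz": -0.25,"x": 0.042,"y": -0.133,"z": 0,"fingers": 0.5},
    {"rx": 0,"ry": 0,"rz": -0.25,"x": 0.042,"y": -0.133,"z": 0,"fingers": 0.5},
    {"rx": 0,"ry": 0,"rz": -0.25,"x": 0.042,"y": -0.133,"z": 0,"fingers": 0.5},
    {"rx": 0,"ry": 0,"rz": -0.25,"x": 0.042,"y": -0.133,"z": 0,"fingers": 0.5},
    {"rx": 0,"ry": 0,"rz": -0.25,"x": 0.042,"y": -0.133,"z": 0,"fingers": 0.5},
    {"rx": 0,"ry": 0,"rz": -0.25,"x": 0.042,"y": -0.133,"z": 0,"fingers": 0.5},
    {"rx": 0,"ry": 0,"rz": -0.25,"x": 0.042,"y": -0.133,"z": 0,"fingers": 0.5},
    {"rx": 0,"ry": 0,"rz": -0.25,"x": 0.042,"y": -0.133,"z": 0,"fingers": 0.5},
    {"rx": 0,"ry": 0,"rz": -0.25,"x": 0.042,"y": -0.133,"z": 0,"fingers": 0.5},
    {"rx": 0,"ry": 0,"rz": -0.25,"x": 0.042,"y": -0.133,"z": 0,"fingers": 0.5}
  ]
}}

```text
time: 8.32
ee_pos: [0.5839, 0.0772, 0.2428]
eef_rot: [0.729, 0.684, -0.0, -0.0]
ft_force: [-0.7, -0.1, -0.4]
width: 0.0435
```

Run:
```python
from h import *
c=shot("wrist","wrist4")
clf(); rel(f2w([.056,-0.0003,.154]),YAW+np.pi/2)
```

```text
grasp in fixture mm [ 55.5   0.4 192. ] tool x yaw deg 86.36 z [-7.e-04 -2.e-04 -1.e+00]
shift [-0.0007  0.0005  0.089 ] turn [-0.0001  0.     -0.0004] t 8.38 F [0.3 1.  0.2] w 0.0435
```

View pics/wrist4.png

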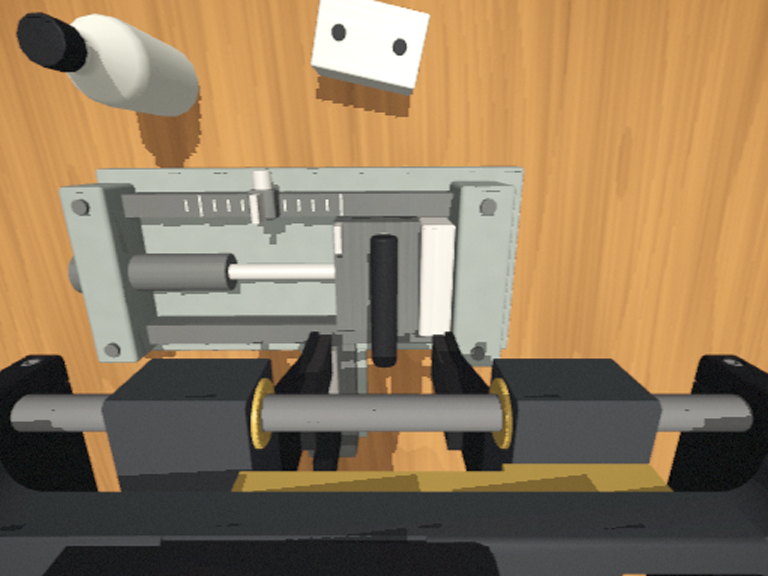

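Call:
{"api": "drive_tool", "payload": {
  "plan": [
    {"rx": 0,"ry": 0,"rz": 0,"x": -0.0005,"y": 0.0005,"z": 0.04,"fingers": 0.5},
    {"rx": 0,"ry": 0,"rz": 0,"x": -0.0005,"y": 0.0005,"z": 0.075,"fingers": 0.5},
    {"rx": 0,"ry": 0,"rz": 0,"x": -0.0005,"y": 0.0005,"z": 0.089,"fingers": 0.5},
    {"rx": 0,"ry": 0,"rz": 0,"x": -0.0005,"y": 0.0005,"z": 0.089,"fingers": 0.5},
    {"rx": 0,"ry": 0,"rz": 0,"x": -0.0005,"y": 0.0005,"z": 0.089,"fingers": 0.1},
    {"rx": 0,"ry": 0,"rz": 0,"x": -0.0005,"y": 0.0005,"z": 0.089,"fingers": 0.1},
    {"rx": 0,"ry": 0,"rz": 0,"x": -0.0005,"y": 0.0005,"z": 0.089,"fingers": 0.1},
    {"rx": 0,"ry": 0,"rz": 0,"x": -0.0005,"y": 0.0005,"z": 0.089,"fingers": 0.1}
  ],
  "squeeze": 40
}}

```text
time: 9.38
ee_pos: [0.5851, 0.0768, 0.155]
eef_rot: [0.729, 0.685, 0.001, 0.001]
ft_force: [2.9, 0.8, -0.2]
width: 0.0145
```

Run:
```python
from h import *
clf(); rel(f2w([.056-.0523,-0.0003,.154]),YAW+np.pi/2)
```

```text
grasp in fixture mm [ 56.8   0.  104. ] tool x yaw deg 86.43 z [ 0.0015 -0.     -1.    ]
shift [-0.0004 -0.053   0.0009] turn [ 0.0002 -0.     -0.0002] t 9.38 F [ 2.9  0.8 -0.2] w 0.0145
```

Call:
{"api": "drive_tool", "payload": {
  "plan": [
    {"rx": 0,"ry": 0,"rz": 0,"x": 0,"y": -0.004,"z": 0,"fingers": 0.1},
    {"rx": 0,"ry": 0,"rz": 0,"x": 0,"y": -0.009,"z": 0,"fingers": 0.1},
    {"rx": 0,"ry": 0,"rz": 0,"x": 0,"y": -0.014,"z": 0,"fingers": 0.1},
    {"rx": 0,"ry": 0,"rz": 0,"x": 0,"y": -0.019,"z": 0,"fingers": 0.1},
    {"rx": 0,"ry": 0,"rz": 0,"x": 0,"y": -0.024,"z": 0,"fingers": 0.1},
    {"rx": 0,"ry": 0,"rz": 0,"x": 0,"y": -0.029,"z": 0,"fingers": 0.1},
    {"rx": 0,"ry": 0,"rz": 0,"x": 0,"y": -0.034,"z": 0,"fingers": 0.1},
    {"rx": 0,"ry": 0,"rz": 0,"x": 0,"y": -0.039,"z": 0,"fingers": 0.1},
    {"rx": 0,"ry": 0,"rz": 0,"x": 0,"y": -0.044,"z": 0,"fingers": 0.1},
    {"rx": 0,"ry": 0,"rz": 0,"x": 0,"y": -0.049,"z": 0,"fingers": 0.1},
    {"rx": 0,"ry": 0,"rz": 0,"x": 0,"y": -0.05,"z": 0,"fingers": 0.1},
    {"rx": 0,"ry": 0,"rz": 0,"x": 0,"y": -0.05,"z": 0,"fingers": 0.1}
  ]
}}

```text
time: 10.88
ee_pos: [0.5363, 0.0797, 0.155]
eef_rot: [0.729, 0.685, 0.002, 0.001]
ft_force: [10.6, 0.0, -6.2]
width: 0.0146
```

```bash
cat > meas.py <<'E'
from h import *
import sys
t=sys.argv[1]
clf(); rel(f2w([.056-.0523,-0.0003,.154]),YAW+np.pi/2)
for n in ["wrist","top","side"]:
    c=shot(n,n+t); w=w2f(cloud(c).reshape(-1,3)).reshape(384,512,3)*1000
    x,y,z=w[...,0],w[...,1],w[...,2]
    def box(a,name):
        m=(x>a[0])&(x<a[1])&(y>a[2])&(y<a[3])&(z>a[4])&(z<a[5]); p=w[m]
        if len(p)>3: print(n,name,len(p),"mid",((np.percentile(p,3,0)+np.percentile(p,97,0))/2).round(1),"min",np.percentile(p,3,0).round(1),"max",np.percentile(p,97,0).round(1))
    box((-45,0,18,41,62,78),"pointer")
    box((-45,0,42.5,62,62,78),"index")
E
python3 meas.py 5
```

```text
grasp in fixture mm [  8.  -0. 104.] tool x yaw deg 86.4 z [ 4.2e-03  6.0e-04 -1.0e+00]
shift [-0.0002 -0.0041  0.001 ] turn [ 0.0007 -0.0001 -0.0003] t 10.88 F [10.6  0.  -6.2] w 0.0146
wrist pointer 233 mid [-22.2  31.7  67.4] min [-24.2  23.1  62.6] max [-20.1  40.3  72.3]
wrist index 243 mid [-25.7  51.7  67.5] min [-27.6  43.1  62.9] max [-23.7  60.3  72.2]
side pointer 25 mid [-23.2  30.1  68. ] min [-25.3  21.9  63.4] max [-21.2  38.4  72.5]
side index 26 mid [-26.5  51.8  67.5] min [-28.7  43.4  63.3] max [-24.4  60.1  71.7]
```

View pics/wrist5.png

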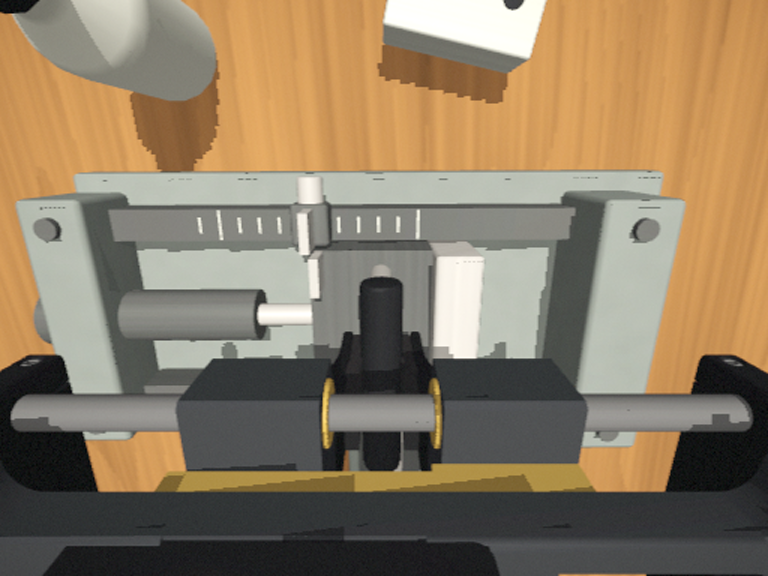

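View pics/side5.png

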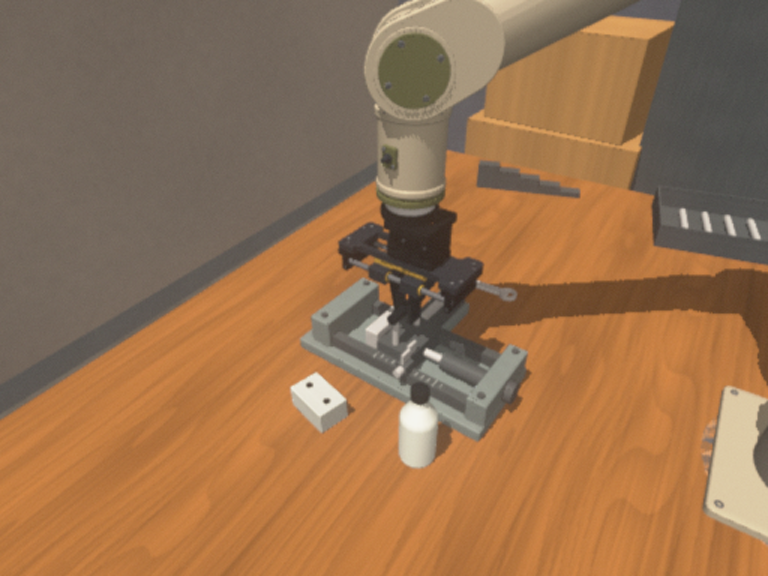

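The pointer blade is at (315,275) and the index blade at (304,232), about 3.4 mm apart with the jaw still short of the mark. I'll pull the rest.

Call:
{"api": "drive_tool", "payload": {
  "plan": [
    {"rx": 0,"ry": 0,"rz": 0,"x": 0,"y": -0.0018,"z": 0,"fingers": 0.1},
    {"rx": 0,"ry": 0,"rz": 0,"x": 0,"y": -0.0036,"z": 0,"fingers": 0.1},
    {"rx": 0,"ry": 0,"rz": 0,"x": 0,"y": -0.0036,"z": 0,"fingers": 0.1},
    {"rx": 0,"ry": 0,"rz": 0,"x": 0,"y": -0.0036,"z": 0,"fingers": 0.1},
    {"rx": 0,"ry": 0,"rz": 0,"x": 0,"y": -0.0036,"z": 0,"fingers": 0.1}
  ]
}}

```text
time: 11.65
ee_pos: [0.5328, 0.0798, 0.155]
eef_rot: [0.729, 0.685, 0.002, 0.001]
ft_force: [10.3, 0.3, -6.0]
width: 0.0147
```

```bash
python3 meas.py 6
python3 - <<'E'
import cv2,numpy as np
c=np.load('pics/wrist6.npz')['color'][:,:,::-1]
cv2.imwrite('pics/wrist6c.png',cv2.resize(c[105:215,160:280],None,fx=5,fy=5,interpolation=cv2.INTER_CUBIC))
E
```

```text
grasp in fixture mm [  4.5  -0.  104. ] tool x yaw deg 86.4 z [ 4.3e-03  6.0e-04 -1.0e+00]
shift [-0.0002 -0.0006  0.001 ] turn [ 0.0007 -0.0001 -0.0003] t 11.65 F [10.3  0.3 -6. ] w 0.0147
wrist pointer 227 mid [-25.6  31.6  67.8] min [-27.6  22.9  63.3] max [-23.6  40.4  72.3]
wrist index 236 mid [-25.7  51.5  67.8] min [-27.7  42.8  63. ] max [-23.7  60.2  72.6]
side pointer 37 mid [-14.3  30.8  69.4] min [-28.5  22.7  62.8] max [-0.1 39.  76. ]
side index 30 mid [-26.9  51.2  67.3] min [-29.1  43.2  62.6] max [-24.6  59.3  72.1]
```

View pics/wrist6c.png

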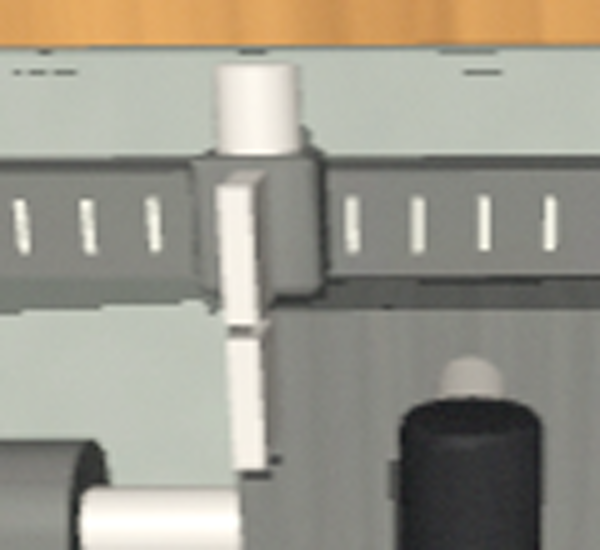

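The blades are collinear: pointer mid x is -25.6 and index is -25.7. I'll hold for a moment and check for drift and the lock position.

Call:
{"api": "drive_tool", "payload": {
  "plan": [
    {"rx": 0,"ry": 0,"rz": 0,"x": 0,"y": 0,"z": 0,"fingers": 0.1},
    {"rx": 0,"ry": 0,"rz": 0,"x": 0,"y": 0,"z": 0,"fingers": 0.1},
    {"rx": 0,"ry": 0,"rz": 0,"x": 0,"y": 0,"z": 0,"fingers": 0.1},
    {"rx": 0,"ry": 0,"rz": 0,"x": 0,"y": 0,"z": 0,"fingers": 0.1},
    {"rx": 0,"ry": 0,"rz": 0,"x": 0,"y": 0,"z": 0,"fingers": 0.1},
    {"rx": 0,"ry": 0,"rz": 0,"x": 0,"y": 0,"z": 0,"fingers": 0.1},
    {"rx": 0,"ry": 0,"rz": 0,"x": 0,"y": 0,"z": 0,"fingers": 0.1},
    {"rx": 0,"ry": 0,"rz": 0,"x": 0,"y": 0,"z": 0,"fingers": 0.1}
  ]
}}

```text
time: 12.8
ee_pos: [0.5328, 0.0799, 0.155]
eef_rot: [0.729, 0.685, 0.002, 0.001]
ft_force: [10.6, 0.2, -6.9]
width: 0.0147
```

```bash
python3 meas.py 7
python3 - <<'E'
from h import *
for n in ["top7","side7"]:
    c=dict(np.load(f"pics/{n}.npz")); w=w2f(cloud(c).reshape(-1,3))*1000
    a=(-10,35,-160,-75,85,106)
    p=w[(w[:,0]>a[0])&(w[:,0]<a[1])&(w[:,1]>a[2])&(w[:,1]<a[3])&(w[:,2]>a[4])&(w[:,2]<a[5])]
    if len(p): print(n,len(p),np.percentile(p,3,0).round(1),np.percentile(p,97,0).round(1))
E
```

```text
grasp in fixture mm [  4.6  -0.  104. ] tool x yaw deg 86.4 z [ 4.3e-03  7.0e-04 -1.0e+00]
shift [-0.0002 -0.0007  0.001 ] turn [ 0.0007 -0.0001 -0.0003] t 12.8 F [10.6  0.2 -6.9] w 0.0147
wrist pointer 224 mid [-25.6  31.5  68.1] min [-27.5  22.8  63.7] max [-23.6  40.3  72.5]
wrist index 238 mid [-25.7  51.8  67.5] min [-27.7  43.2  62.7] max [-23.7  60.3  72.4]
side pointer 38 mid [-14.4  31.4  69.2] min [-28.5  23.1  62.9] max [-0.2 39.7 75.5]
side index 28 mid [-26.6  51.9  67.1] min [-28.7  45.   62.2] max [-24.5  58.8  72.1]
```

View pics/top7.png

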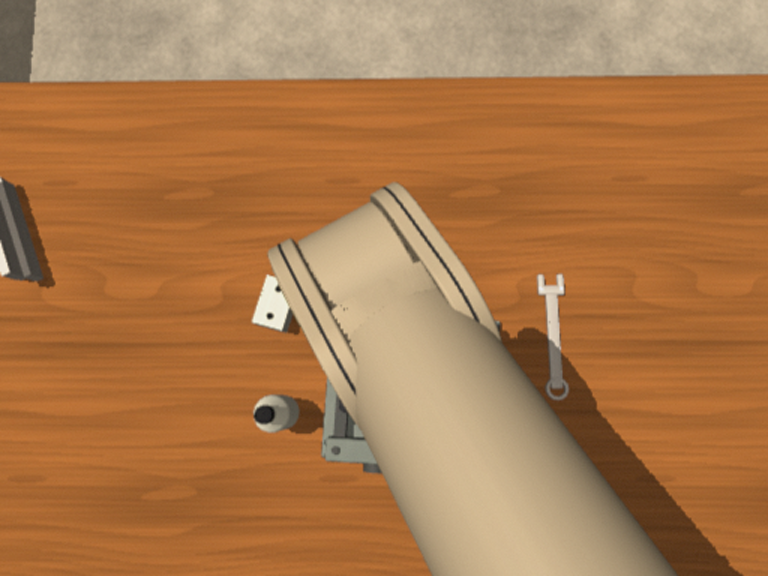

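The pose is stable and the loose things are where they were, so I'll hand it in.

```bash
python3 -c "
from h import *
print(workorder.close_job())"
```

```text
the job is handed in; nothing more can be done
None
```

The lock is out at its end stop and the jaw is open at the index mark. The job was handed in at about 13 s with the handle still gripped at a 40 N setting.

- **Lock:** I slid the grip out about 29 mm while the jaw was shut. At the stop, pushing a further 3 mm moved it only about 0.3 mm and the force rose to 16 N. After I let go, its centre measured y = -130.3 mm, against -130 expected.
- **Jaw:** I pulled the handle about 52.3 mm. The wrist camera's depth put the pointer at x = -25.6 mm and the index at -25.7 mm. That had not changed after 1 s of holding, with about 10.6 N along the pull.
- **Loose things:** The block, bottle and wrench showed in their original places in the last top picture; the arm partly hid the block.

**Checks that failed or were unclear:**
- My first move call was refused because its rows were incomplete; nothing moved.
- In the last pictures the arm hid the lock, so its position was last confirmed just after I released it. I did not go near it again.
- The top camera could not see the blades at the end. The side camera's pointer reading was spoiled by other points in the measuring box, though its near edges agreed with the index to about 0.2 mm.
- The gripper read 14.7 mm on the 16 mm bar. I put that down to pad give, and the grip held without slipping.

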